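Turn the drained parts cup mouth-up for the pan bolts

TASK

The yellow parts cup was left mouth-down on the tool chest to drain. Pick it up, turn it over and set it down on the grey mat without dropping it, so that it stands mouth-up on its foot, ready for the oil pan's bolts. Leave the blue and green cups as they are.

Things in the scene. Friction and masses are not known exactly. Their poses are not given: they have to be found in the camera images.
- yellow_cup: Yellow plastic parts cup, mouth-down on the bench at the start. 68 mm across, 64 mm tall, wall 3 mm, about 0.2 kg: straight round wall over the 40 mm next to the mouth, then a rounded, solid, weighted bottom (34 mm radius) with a flat black foot 40 mm across. Origin on its axis half-way up, 32 mm from foot and mouth plane; z axis points out of the mouth (down at the start).
- blue_cup: Blue cup, same shape, axes and origin as the yellow one, also mouth-down; leave it alone. All the cups are bottom-heavy: let go lying on its side, or tipped 60 degrees or more over its rim, a cup rolls upright on to its foot by itself, travelling towards its foot end (about 55 mm from lying, up to 100 mm from tipped on the rim); it can take 3 s to settle.
- green_cup: Green cup, same shape, axes and origin as the yellow one, but standing mouth-up on the bench (z axis up); leave it alone.
- mat: Flat grey square mat, 220 x 220 mm and 3 mm thick, fixed to the black bench top. Origin at the centre of its underside, on the bench; x and y axes along its sides, z up.
Not all that is in view belongs to the job. Of the things that look like the yellow_cup, the smallest one is meant.

How it is judged:
By the outcome, as a careful person would: the job done as asked, in the order asked, and still so for the second after the job is handed in, with the robot touching nothing.
It also fails if it takes over 50 s, if anything falls off the work surface, if the arm or the gripper's body presses on something with over 40 N, if the wrist force passes 120 N, or if a joint passes its speed limit or range.

ROBOT

A 6-joint arm with a two-finger parallel gripper is mounted at the origin on the work surface. World frame = base frame: x ahead of the robot, y to its left, z up, the work surface at z = 0. Lengths are in m, angles in degrees, forces in N, time in s.
With the tool pointing down it reaches from about 0.275 to 0.975 m from the base axis. Payload 8.4 kg.
Tool frame: the origin (TCP) lies between the finger pads; the fingertips stand 14 mm ahead of it and the grasp point (between the pads) lies 5 mm behind it; z points along the fingers, y is the direction in which the jaws open and shut (so a half turn about z gives the same grasp; the last joint's range is limited). The gripper opens to 92 mm and grips with 3 to 60 N. Pads are 20 mm wide; open, the fingers measure 128 mm over their backs; the gripper's body (75 mm by 189 mm) begins 69 mm behind the grasp point.
Start: joints at [-65.684, 20.225, 93.587, -0, 66.188, -0.138], TCP at [0.259, -0.569, 0.229] pointing down, gripper open.
Joint ranges: [-150.9, 150.9], [-52.94, 120.26], [3.33, 152.33], [-74.26, 254.26], [0, 154.13], [-172.89, 172.89]. Speed limits (degrees/s): [127.2, 127.2, 159.86, 180, 180, 180].

INTERFACE

Orientations are given as [roll, pitch, yaw] about the fixed x, y, z axes, in that order (R = Rz(yaw) Ry(pitch) Rx(roll)).
In Python, from station import read_state, capture, calibration, finish_job gives the robot as it stands. The module is installed in compiled form; this text tells all that it offers.
- The arm moves only by the tool drive_tool, never from a script. Its argument "steps" is a list of rows, each an object with "delta_pos": the shift along the tool's x, y, z in cm, a list of three; "turn": the turn, a rotation vector about the tool's x, y, z in degrees, a list of three; "claw": the finger opening in cm, from 0 to 9.19. A call has 1 to 8 rows; each row shifts and turns the pose as measured when the row begins, along the tool's axes as they then stand; what a row does not reach is not made up. A row lasts 1/8 s, in which the tool goes at most 62.5 mm and 10.7 degrees, less where a joint would pass 70% of its speed; a pose out of reach is approached as far as the arm can. A call is refused whole if a number of a shift passes 6.25 or a number of a turn 10.7, either way. A call with a gripper value outside its range is refused whole. The fingers move at their own pace and stop on an object; the grip force is fixed at half the most. Time passes only in rows, so rows that do not move let the fingers close. It gives the time, the measured TCP pose, the force and the opening at its end, in the units of the state.
- read_state(): the state, without advancing time (a new reading comes with each control period).
- capture(name): name is "scene" or "top" or "wrist"; returns the picture (480x640x3 uint8, blue, green, red); there is no depth.
- calibration(name): a dict with "fx", "fy", "cx", "cy" (pixels), "rvec" (rotation vector, rad) and "tvec" (3), from world to camera coordinates, as OpenCV has them. Camera axes: x right, y down, z forward; pixel columns grow to the right and rows downward; lengths in m; the calibration is good to about 2 mm. A picture is of the moment at which its call begins: read the wrist's pose just before it. calibration takes no time and is no camera call; for the wrist camera it gives the pose at the moment of the call.
- finish_job(): hands the job in, once; it reports no verdict.
The state is a dict: "time": time; "joint_pos": joint angles; "joint_vel": joint speeds; "tau": joint torques, N m; "tool_pos": TCP position; "tcp_rot": TCP orientation; "force": force on the tool from outside, world axes, zero at the start; "ft_torque": the same for the moment, N m; "opening": opening from 0.0 (shut) to 1.0 (fully open).
Only numpy, scipy, OpenCV 4.12 (cv2) and the standard library are available. Lean on these libraries where they do the work, as an engineer would, in place of code of your own. Each camera call takes 0.05 s, during which the arm holds its last target. There are 200 camera calls.

## Working session

There is one attempt and no reset: what is moved stays moved. The work goes in short steps, Python scripts to look and compute and a tool call to move; the robot and the scene stay as the last step left them, time stands still between calls to the robot, and variables do not carry over. Pictures are saved under pics/ and viewed, about 8 in all and at most 12, crops included, and the job is handed in when it is done.

Besides the shell and the picture viewer there is one more tool, called after "Call:" by a JSON object that holds its "api" and its "payload". drive_tool: Moves the arm, as the interface text tells. Its arguments: {"type":"object","properties":{"steps":{"type":"array"}},"required":["steps"]}

```bash
mkdir -p pics; python3 - <<'E'
from station import *
import cv2,numpy as np
a=capture("scene");b=capture("top")
cv2.imwrite("pics/s.png",a);cv2.imwrite("pics/t.png",b)
for n in("scene","top","wrist"):
    c=calibration(n);print(n,c);R=cv2.Rodrigues(np.array(c["rvec"],float))[0];print(-R.T@np.array(c["tvec"]).ravel())
print(read_state())
E
```

```text
scene {'fx': 606.5762968063933, 'fy': 606.5762968063933, 'cx': 316.8223870238663, 'cy': 233.6050409072569, 'rvec': array([ 1.40701422,  2.13691648, -0.9158707 ]), 'tvec': array([ 0.19429855, -0.31397607,  1.38089118])}
[1.18570936 0.31209453 0.73476777]
top {'fx': 576.0780388697377, 'fy': 576.0780388697377, 'cx': 320.7040913001901, 'cy': 237.0894630985058, 'rvec': array([ 2.15277308, -2.09130393,  0.20667308]), 'tvec': array([0.02571519, 0.58158925, 0.85757506])}
[0.40691961 0.0426262  0.9523349 ]
wrist {'fx': 360.6555577316386, 'fy': 360.6555577316386, 'cx': 324.5606516367909, 'cy': 240.19526523064837, 'rvec': array([-2.43662211,  1.57113719,  0.22151392]), 'tvec': array([-0.62379345, -0.03021372,  0.39079312])}
[ 0.32906159 -0.53605132  0.38355946]
{'time': 0.1, 'joint_pos': array([-6.56837947e+01,  2.02578773e+01,  9.36255291e+01, -5.57946768e-04,
        6.61895384e+01, -1.33855095e-01]), 'joint_vel': array([ 0.0751485 , -0.10562319, -0.02200368,  0.0105793 ,  0.11497068,
        0.07062   ]), 'tau': array([ 2.29661222e-03, -5.94905448e+01, -3.34927833e+01,  7.00031267e-02,
        1.84189965e-02, -1.81967448e-05]), 'tool_pos': array([ 0.25853684, -0.56852877,  0.22794042]), 'tcp_rot': array([-1.79927054e+02,  3.39754700e-04,  2.44502862e+01]), 'force': array([ 0.16280038, -0.67939193,  0.21427537]), 'ft_torque': array([ 0.00214011,  0.03032147, -0.05818494]), 'opening': 0.999037384526979}
```

View pics/s.png

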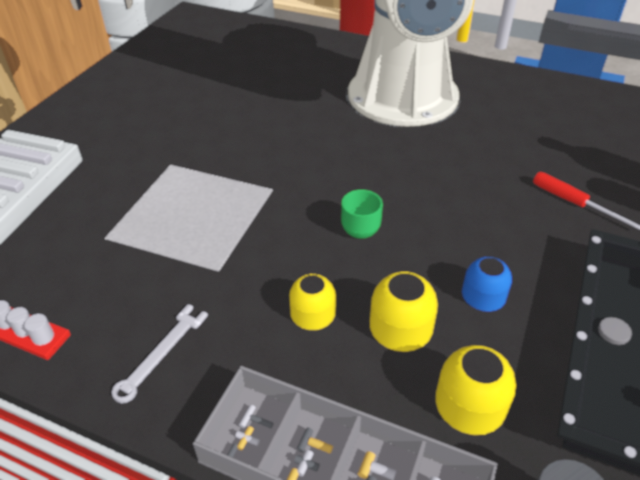

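View pics/t.png

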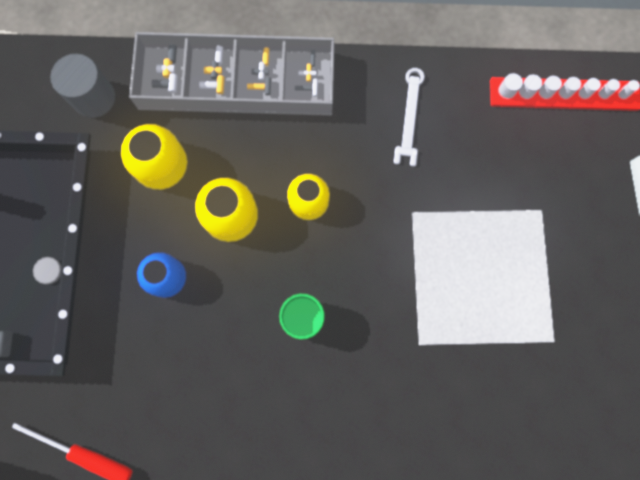

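The three yellow cups are at scene (312,302), (403,310) and (476,390), which are (308,197), (226,209) and (154,157) in top. The first is the smallest, about as wide as the blue cup, so it should be the one meant. I'll measure it and check it in a crop.

```bash
cat > h.py <<'E'
from station import *
import cv2,numpy as np
def cam(n):
    c=calibration(n);R=cv2.Rodrigues(np.array(c["rvec"],float))[0];t=np.array(c["tvec"]).ravel()
    return np.array([[c["fx"],0,c["cx"]],[0,c["fy"],c["cy"]],[0,0,1]]),R,t
def ray(n,p):
    K,R,t=cam(n);return -R.T@t,R.T@np.linalg.inv(K)@np.array([*p,1.])
def plane(n,p,z):
    o,d=ray(n,p);return o+d*(z-o[2])/d[2]
def tri(n1,p1,n2,p2):
    K1,R1,t1=cam(n1);K2,R2,t2=cam(n2)
    X=cv2.triangulatePoints(K1@np.c_[R1,t1],K2@np.c_[R2,t2],np.array(p1,float),np.array(p2,float)).ravel();return X[:3]/X[3]
E
python3 - <<'E'
from h import *
np.set_printoptions(precision=3,suppress=True)
print("yfoot",tri("scene",(312.5,284),"top",(308,190)))
print("big1",tri("scene",(407,287),"top",(222,203)),"big2",tri("scene",(486,365),"top",(145,146)))
print("blue",tri("scene",(491,267),"top",(155,271)))
print("green rim",tri("scene",(362,202),"top",(302,316)))
for s,t in [((172,166),(553,341)),((272,187),(419,345)),((218,269),(414,212)),((107,237),(543,210))]: print("mat",tri("scene",s,"top",t),plane("top",t,.003))
print("tray",plane("top",(134,108),.03),plane("top",(333,108),.03),"wrench",plane("top",(405,163),0))
a=cv2.imread("pics/s.png")[240:440,250:530];b=cv2.imread("pics/t.png")[110:350,100:380]
cv2.imwrite("pics/c.png",np.vstack([cv2.resize(a,(490,350),interpolation=2)[:, :],cv2.resize(b,(490,245),interpolation=2)]) if 0 else np.hstack([cv2.resize(a,None,fx=1.4,fy=1.4,interpolation=2)[:280],cv2.resize(b,(392,280),interpolation=2)]))
E
```

```text
yfoot [0.654 0.066 0.067]
big1 [0.623 0.198 0.088] big2 [0.711 0.325 0.09 ]
blue [0.518 0.298 0.066]
green rim [0.455 0.068 0.067]
mat [ 0.429 -0.338  0.004] [ 0.43  -0.34   0.003]
mat [ 0.418 -0.121  0.01 ] [ 0.417 -0.122  0.003]
mat [ 0.637 -0.112  0.008] [ 0.639 -0.114  0.003]
mat [ 0.646 -0.329  0.007] [ 0.649 -0.333  0.003]
tray [0.8   0.366 0.03 ] [0.81  0.028 0.03 ] wrench [ 0.726 -0.099  0.   ]
```

View pics/c.png

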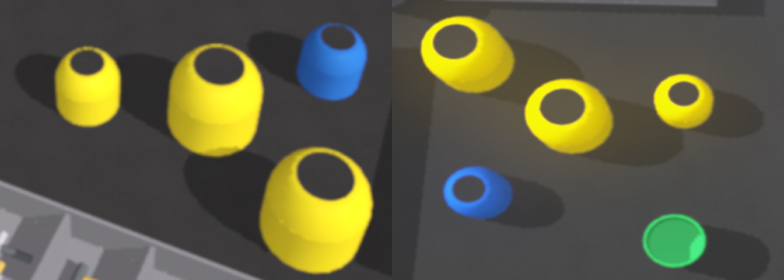

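The crop confirms it: yellow at scene (312,302) / top (308,197) is clearly smaller than the other two, and it matches the blue cup's size (its foot is triangulated at z≈0.067). The plan is to approach radially with the tool 32° below horizontal, so the body passes above the green cup. I then grip the wall, lift, roll the tool 180° over the mat, lower and release.

```bash
cat >> h.py <<'E'
from scipy.spatial.transform import Rotation as Ro
np.set_printoptions(precision=3,suppress=True)
def rot(psi,a,s=1):
    p,a=np.radians([psi,a]);z=np.array([np.cos(p)*np.cos(a),np.sin(p)*np.cos(a),-np.sin(a)]);y=s*np.array([-np.sin(p),np.cos(p),0])
    return Ro.from_matrix(np.c_[np.cross(y,z),y,z])
def plan(g,R1,n=None,hint=None):
    """rows to bring the grasp point to g with orientation R1"""
    s=read_state();R0=Ro.from_euler("xyz",s["tcp_rot"],degrees=True);p0=s["tool_pos"]
    p1=np.array(g)+.005*R1.as_matrix()[:,2]
    w=(R0.inv()*R1).as_rotvec(degrees=True)
    if hint is not None and np.dot(w,hint)<0: w=w-360*w/np.linalg.norm(w)
    d=p1-p0;m=n or int(np.ceil(max(np.linalg.norm(d)/.055,np.linalg.norm(w)/10)))or 1
    print("t",s["time"],"tcp",p0,"rpy",s["tcp_rot"],"j",s["joint_pos"],"F",s["force"],"op",s["opening"])
    print("err world mm",d*1e3,"rotvec tool",w,"rows",m)
    for i in range(min(m,8)):
        Ri=R0*Ro.from_rotvec(w*i/m,degrees=True);print(np.round(Ri.inv().apply(d/m)*100,1),np.round(w/m,1))
CUP=np.array([.653,.066,.026])
def pre(dist,psi=6,a=32,s=1,up=0):
    R=rot(psi,a,s);return CUP-dist*R.as_matrix()[:,2]+[0,0,up],R
E
python3 - <<'E'
from h import *
for s in(1,-1): plan(*pre(.15,s=s,up=.03))
E
```

```text
t 0.1 tcp [ 0.259 -0.569  0.228] rpy [-179.927    0.      24.45 ] j [-65.684  20.258  93.626  -0.001  66.19   -0.134] F [ 0.163 -0.679  0.214] op 0.999037384526979
err world mm [272.17  621.675 -95.102] rotvec tool [ -79.234  -12.957 -142.906] rows 17
[ 3.  -2.7  0.6] [-4.7 -0.8 -8.4]
[ 3.3 -2.2  0.3] [-4.7 -0.8 -8.4]
[ 3.6 -1.7  0.1] [-4.7 -0.8 -8.4]
[ 3.8 -1.2 -0.1] [-4.7 -0.8 -8.4]
[ 4.  -0.6 -0.2] [-4.7 -0.8 -8.4]
[ 4.  -0.  -0.3] [-4.7 -0.8 -8.4]
[ 4.   0.6 -0.3] [-4.7 -0.8 -8.4]
[ 3.8  1.2 -0.3] [-4.7 -0.8 -8.4]
t 0.1 tcp [ 0.259 -0.569  0.228] rpy [-179.927    0.      24.45 ] j [-65.684  20.258  93.626  -0.001  66.19   -0.134] F [ 0.163 -0.679  0.214] op 0.999037384526979
err world mm [272.17  621.675 -95.102] rotvec tool [-9.402 57.492 16.806] rows 13
[ 3.9 -3.5  0.7] [-0.7  4.4  1.3]
[ 3.7 -3.6  1. ] [-0.7  4.4  1.3]
[ 3.6 -3.7  1.2] [-0.7  4.4  1.3]
[ 3.4 -3.8  1.4] [-0.7  4.4  1.3]
[ 3.2 -3.9  1.6] [-0.7  4.4  1.3]
[ 3.  -4.   1.8] [-0.7  4.4  1.3]
[ 2.7 -4.   2. ] [-0.7  4.4  1.3]
[ 2.5 -4.1  2.2] [-0.7  4.4  1.3]
```

Call:
{"api": "drive_tool", "payload": {"steps": [{"delta_pos": [3.9,-3.5,0.2],"turn": [-0.7,4.4,1.3],"claw": 9.19},{"delta_pos": [3.7,-3.6,0.5],"turn": [-0.7,4.4,1.3],"claw": 9.19},{"delta_pos": [3.6,-3.7,0.8],"turn": [-0.7,4.4,1.3],"claw": 9.19},{"delta_pos": [3.4,-3.8,1.2],"turn": [-0.7,4.4,1.3],"claw": 9.19},{"delta_pos": [3.2,-3.9,1.4],"turn": [-0.7,4.4,1.3],"claw": 9.19},{"delta_pos": [3.0,-4.0,1.6],"turn": [-0.7,4.4,1.3],"claw": 9.19},{"delta_pos": [2.7,-4.0,1.8],"turn": [-0.7,4.4,1.3],"claw": 9.19},{"delta_pos": [2.5,-4.1,2.0],"turn": [-0.7,4.4,1.3],"claw": 9.19}]}}

```text
time: 1.1
tool_pos: [0.4266, -0.1783, 0.1945]
tcp_rot: [177.5, -36.5, 13.8]
force: [1.9, 0.8, -0.3]
opening: 1.0
```

```bash
python3 -c "
from h import *
plan(*pre(.15,s=-1,up=.03))"
```

```text
t 1.1 tcp [ 0.427 -0.178  0.194] rpy [177.512 -36.486  13.801] j [-43.831  -0.038 134.907  56.307  35.109 -11.477] F [ 1.893  0.829 -0.258] op 1.000020582351645
err world mm [104.153 231.444 -61.643] rotvec tool [-3.305 21.354  5.791] rows 5
[ 1.8 -4.1  2.7] [-0.7  4.3  1.2]
[ 1.5 -4.2  2.7] [-0.7  4.3  1.2]
[ 1.2 -4.2  2.8] [-0.7  4.3  1.2]
[ 0.9 -4.3  2.8] [-0.7  4.3  1.2]
[ 0.6 -4.3  2.8] [-0.7  4.3  1.2]
```

Call:
{"api": "drive_tool", "payload": {"steps": [{"delta_pos": [1.8,-4.1,2.3],"turn": [-0.7,4.3,1.2],"claw": 9.19},{"delta_pos": [1.5,-4.2,2.5],"turn": [-0.7,4.3,1.2],"claw": 9.19},{"delta_pos": [1.2,-4.2,2.7],"turn": [-0.7,4.3,1.2],"claw": 9.19},{"delta_pos": [0.9,-4.3,2.8],"turn": [-0.7,4.3,1.2],"claw": 9.19},{"delta_pos": [0.6,-4.3,2.8],"turn": [-0.7,4.3,1.2],"claw": 9.19}]}}

```text
time: 1.72
tool_pos: [0.4977, -0.0188, 0.1692]
tcp_rot: [-178.4, -52.3, 9.0]
force: [1.0, 0.9, 0.7]
opening: 1.003
```

```bash
python3 -c "
from h import *
plan(*pre(.15,s=-1,up=.03))"
```

```text
t 1.725 tcp [ 0.498 -0.019  0.169] rpy [-178.377  -52.272    8.957] j [-17.549   9.108 146.567 135.229  32.479 -67.232] F [1.018 0.857 0.736] op 1.0032877663081605
err world mm [ 32.98   71.968 -36.319] rotvec tool [-4.049  5.75   1.61 ] rows 2
[-0.1 -3.2  2.9] [-2.   2.9  0.8]
[-0.3 -3.3  2.8] [-2.   2.9  0.8]
```

Call:
{"api": "drive_tool", "payload": {"steps": [{"delta_pos": [-0.1,-3.0,2.0],"turn": [-2.0,2.9,0.8],"claw": 9.19},{"delta_pos": [-0.2,-3.0,2.5],"turn": [-2.0,2.9,0.8],"claw": 9.19},{"delta_pos": [-0.2,-2.5,2.0],"turn": [-0.5,1.0,0.5],"claw": 9.19},{"delta_pos": [0,0,0],"turn": [0,0,0],"claw": 9.19}]}}

```text
time: 2.22
tool_pos: [0.5308, 0.0642, 0.1372]
tcp_rot: [-177.4, -57.8, 5.0]
force: [-0.7, -0.2, 0.2]
opening: 0.997
```

```bash
python3 -c "
from h import *
plan(*pre(.10,s=-1,up=.01))
cv2.imwrite('pics/w1.png',capture('wrist'))
K,R,t=cam('wrist')
for P in ([.653,.066,.064],[.653,.066,0],[.653,.066,.026]): print(cv2.projectPoints(np.array([P],float),cv2.Rodrigues(R)[0],t,K,None)[0].ravel())
"
```

```text
t 2.225 tcp [0.531 0.064 0.137] rpy [-177.43   -57.823    4.967] j [  5.216  22.694 147.897 176.847  48.462 -87.775] F [-0.744 -0.192  0.18 ] op 0.9971375695541481
err world mm [ 42.125  -6.661 -50.811] rotvec tool [-1.695  0.165 -0.552] rows 2
[-1.   0.7  3.1] [-0.8  0.1 -0.3]
[-1.1  0.6  3.1] [-0.8  0.1 -0.3]
[341.227 227.681]
[340.512 272.768]
[340.778 255.996]
```

View pics/w1.png

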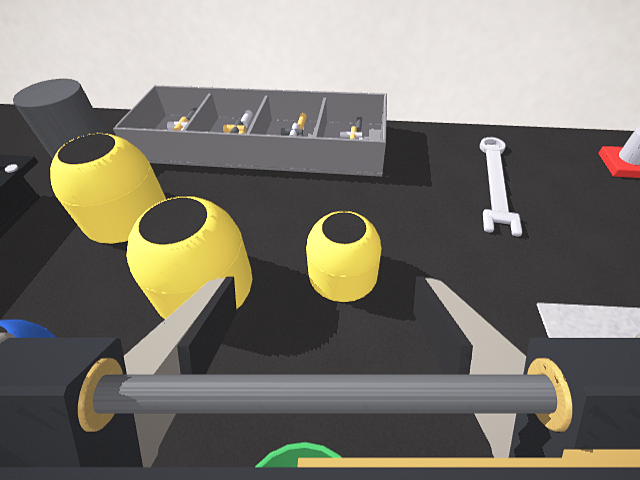

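The wrist view shows the cup at (344,256) with its foot at (345,228), about 3 px right of where I predicted. That puts the cup at y≈0.063. The jaws straddle it and clear the larger yellow cup.

Call:
{"api": "drive_tool", "payload": {"steps": [{"delta_pos": [-1.0,0.9,3.0],"turn": [-0.8,0.1,-0.3],"claw": 9.19},{"delta_pos": [-1.1,0.8,3.0],"turn": [-0.8,0.1,-0.3],"claw": 9.19},{"delta_pos": [0,0,0],"turn": [0,0,0],"claw": 9.19}]}}

```text
time: 2.65
tool_pos: [0.5727, 0.0489, 0.0891]
tcp_rot: [-179.9, -58.2, 5.8]
force: [-0.4, 0.6, -0.4]
opening: 1.004
```

```bash
sed -i 's/CUP=.*/CUP=np.array([.653,.063,.026])/' h.py; python3 -c "
from h import *
plan(*pre(0,s=-1))
"
```

```text
t 2.65 tcp [0.573 0.049 0.089] rpy [-179.852  -58.171    5.813] j [  3.43   33.446 143.456 177.351  55.075 -89.74 ] F [-0.403  0.643 -0.433] op 1.0036356310960517
err world mm [ 84.541  14.499 -65.78 ] rotvec tool [ 0.011 -0.171 -0.099] rows 2
[-0.5 -0.3  5.4] [ 0.  -0.1 -0. ]
[-0.5 -0.3  5.4] [ 0.  -0.1 -0. ]
```

Call:
{"api": "drive_tool", "payload": {"steps": [{"delta_pos": [-0.5,-0.4,2.5],"turn": [0,0,0],"claw": 9.19},{"delta_pos": [-0.4,-0.2,2.5],"turn": [0,0,0],"claw": 9.19},{"delta_pos": [-0.2,0,2.5],"turn": [0,0,0],"claw": 9.19},{"delta_pos": [0,0,0],"turn": [0,0,0],"claw": 9.19}]}}

```text
time: 3.15
tool_pos: [0.6285, 0.0569, 0.0452]
tcp_rot: [-179.5, -58.2, 5.3]
force: [-0.3, 0.1, 0.8]
opening: 0.996
```

```bash
python3 -c "
from h import *
plan(*pre(0,s=-1))
"
```

```text
t 3.15 tcp [0.629 0.057 0.045] rpy [-179.532  -58.243    5.304] j [  4.325  40.885 136.327 178.421  55.457 -89.62 ] F [-0.34   0.106  0.762] op 0.996318962087351
err world mm [ 28.676   6.542 -21.803] rotvec tool [ 0.123 -0.244 -0.366] rows 1
[-0.3 -0.4  3.6] [ 0.1 -0.2 -0.4]
```

Call:
{"api": "drive_tool", "payload": {"steps": [{"delta_pos": [-0.2,-0.3,2.2],"turn": [0,0,0],"claw": 9.19},{"delta_pos": [-0.1,-0.1,1.8],"turn": [0,0,0],"claw": 9.19},{"delta_pos": [0,0,0],"turn": [0,0,0],"claw": 9.19}]}}

```text
time: 3.52
tool_pos: [0.6587, 0.0624, 0.0249]
tcp_rot: [-179.4, -58.3, 5.1]
force: [-0.9, 0.0, 0.7]
opening: 1.001
```

```bash
python3 -c "
from h import *
plan(*pre(0,s=-1))
cv2.imwrite('pics/s2.png',capture('scene')[150:450,200:600])
"
```

```text
t 3.525 tcp [0.659 0.062 0.025] rpy [-179.429  -58.264    5.12 ] j [  4.873  43.848 132.357 179.039  54.47  -89.572] F [-0.908  0.005  0.651] op 1.000512906851485
err world mm [-1.484  1.054 -1.591] rotvec tool [ 0.176 -0.266 -0.463] rows 1
[-0.2 -0.1 -0. ] [ 0.2 -0.3 -0.5]
```

View pics/s2.png

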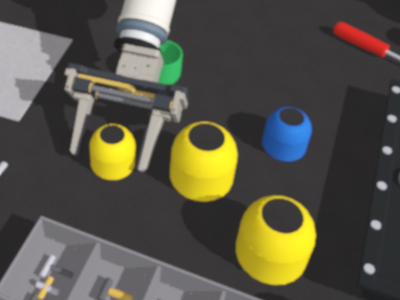

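The cup at (112,152) in the crop sits between the jaws, and the green and larger yellow cups haven't moved. Closing now.

Call:
{"api": "drive_tool", "payload": {"steps": [{"delta_pos": [0,0,0],"turn": [0,0,0],"claw": 7.5},{"delta_pos": [0,0,0],"turn": [0,0,0],"claw": 6.5},{"delta_pos": [0,0,0],"turn": [0,0,0],"claw": 6.0},{"delta_pos": [0,0,0],"turn": [0,0,0],"claw": 6.0},{"delta_pos": [0,0,0],"turn": [0,0,0],"claw": 6.0}]}}

```text
time: 4.2
tool_pos: [0.6564, 0.0622, 0.0256]
tcp_rot: [-179.4, -58.2, 5.1]
force: [0.2, 0.1, -0.4]
opening: 0.735
```

Call:
{"api": "drive_tool", "payload": {"steps": [{"delta_pos": [1.3,0,-0.8],"turn": [0,0,0],"claw": 6.0},{"delta_pos": [2.5,0,-1.6],"turn": [0,0,0],"claw": 6.0},{"delta_pos": [2.5,0,-1.6],"turn": [0,0,0],"claw": 6.0},{"delta_pos": [2.5,0,-1.6],"turn": [0,0,0],"claw": 6.0},{"delta_pos": [2.5,0,-1.6],"turn": [0,0,0],"claw": 6.0},{"delta_pos": [2.5,0,-1.6],"turn": [0,0,0],"claw": 6.0},{"delta_pos": [0,0,0],"turn": [0,0,0],"claw": 6.0}]}}

```text
time: 5.08
tool_pos: [0.6514, 0.0607, 0.189]
tcp_rot: [-179.4, -57.5, 5.1]
force: [0.6, 0.0, -1.1]
opening: 0.735
```

```bash
cat >> h.py <<'E'
MAT=np.array([.535,-.225,0])
def over(z,psi=-20,b=15,s=1): return MAT+[0,0,z],rot(psi,b,s)
E
python3 -c "
from h import *
plan(*over(.22,b=32,s=-1))
cv2.imwrite('pics/s3.png',capture('scene')[100:400,150:550])
"
```

```text
t 5.075 tcp [0.651 0.061 0.189] rpy [-179.414  -57.495    5.092] j [  4.711  17.792 133.098 178.092  28.397 -88.526] F [ 0.642  0.037 -1.139] op 0.7349026368363325
err world mm [-112.426 -287.121   28.344] rotvec tool [-21.804   0.565  13.392] rows 6
[-0.8  4.6 -2.2] [-3.6  0.1  2.2]
[-0.6  4.7 -1.9] [-3.6  0.1  2.2]
[-0.5  4.9 -1.6] [-3.6  0.1  2.2]
[-0.3  5.  -1.3] [-3.6  0.1  2.2]
[-0.1  5.1 -1. ] [-3.6  0.1  2.2]
[ 0.1  5.1 -0.7] [-3.6  0.1  2.2]
```

View pics/s3.png

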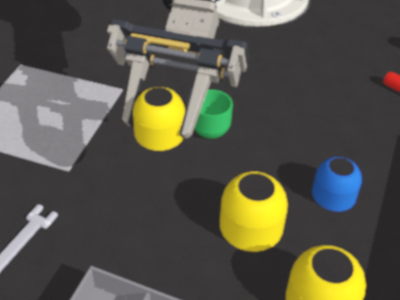

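The cup is held clear of the surface at (158,118) in the crop. Moving over the mat.

Call:
{"api": "drive_tool", "payload": {"steps": [{"delta_pos": [-0.4,2.5,-1.5],"turn": [-2.0,0,1.2],"claw": 6.0},{"delta_pos": [-0.5,4.0,-2.0],"turn": [-3.6,0.1,2.2],"claw": 6.0},{"delta_pos": [-0.4,4.0,-1.6],"turn": [-3.6,0.1,2.2],"claw": 6.0},{"delta_pos": [-0.3,4.0,-1.3],"turn": [-3.6,0.1,2.2],"claw": 6.0},{"delta_pos": [-0.1,4.5,-1.0],"turn": [-3.6,0.1,2.2],"claw": 6.0},{"delta_pos": [0.1,4.5,-1.0],"turn": [-3.0,0.1,2.0],"claw": 6.0},{"delta_pos": [0.1,3.5,-0.5],"turn": [-2.0,0,1.5],"claw": 6.0}]}}

```text
time: 6.0
tool_pos: [0.5305, -0.2064, 0.2087]
tcp_rot: [180.0, -56.5, -20.3]
force: [0.3, 0.7, -1.2]
opening: 0.731
```

```bash
python3 -c "
from h import *
plan(*over(.22,b=25,s=1),hint=[0,0,1])
"
```

```text
t 6.0 tcp [ 0.53  -0.206  0.209] rpy [179.955 -56.522 -20.273] j [-22.531   8.437 141.392 175.862  26.391 -87.538] F [ 0.334  0.736 -1.202] op 0.730729932425611
err world mm [  8.79  -20.108   9.2  ] rotvec tool [ 13.296  -0.444 179.377] rows 18
[0.1 0.1 0. ] [ 0.7 -0.  10. ]
[0.1 0.1 0. ] [ 0.7 -0.  10. ]
[0.1 0.1 0. ] [ 0.7 -0.  10. ]
[0.1 0.  0. ] [ 0.7 -0.  10. ]
[0.1 0.  0. ] [ 0.7 -0.  10. ]
[ 0.1 -0.   0. ] [ 0.7 -0.  10. ]
[ 0.1 -0.   0. ] [ 0.7 -0.  10. ]
[ 0.1 -0.1  0. ] [ 0.7 -0.  10. ]
```

Call:
{"api": "drive_tool", "payload": {"steps": [{"delta_pos": [0,0,0],"turn": [0,0,6],"claw": 6.0},{"delta_pos": [0,0,0],"turn": [0,0,10],"claw": 6.0},{"delta_pos": [0,0,0],"turn": [0,0,10],"claw": 6.0},{"delta_pos": [0,0,0],"turn": [0,0,10],"claw": 6.0},{"delta_pos": [0,0,0],"turn": [0,0,10],"claw": 6.0},{"delta_pos": [0,0,0],"turn": [0,0,10],"claw": 6.0},{"delta_pos": [0,0,0],"turn": [0,0,10],"claw": 6.0},{"delta_pos": [0,0,0],"turn": [0,0,10],"claw": 6.0}]}}

```text
time: 7.0
tool_pos: [0.5218, -0.2063, 0.1911]
tcp_rot: [-125.7, -9.4, -103.9]
force: [-0.5, 0.1, -2.3]
opening: 0.733
```

Call:
{"api": "drive_tool", "payload": {"steps": [{"delta_pos": [0,0,0],"turn": [0,0,10],"claw": 6.0},{"delta_pos": [0,0,0],"turn": [0,0,10],"claw": 6.0},{"delta_pos": [0,0,0],"turn": [0,0,10],"claw": 6.0},{"delta_pos": [0,0,0],"turn": [0,0,10],"claw": 6.0},{"delta_pos": [0,0,0],"turn": [0,0,10],"claw": 6.0},{"delta_pos": [0,0,0],"turn": [0,0,10],"claw": 6.0},{"delta_pos": [0,0,0],"turn": [0,0,10],"claw": 6.0},{"delta_pos": [0,0,0],"turn": [0,0,6],"claw": 6.0}]}}

```text
time: 8.0
tool_pos: [0.5142, -0.203, 0.1734]
tcp_rot: [-152.7, 47.6, -165.6]
force: [-0.0, 0.0, -1.5]
opening: 0.73
```

```bash
python3 -c "
from h import *
plan(*over(.15,b=12,s=1),hint=[0,0,1])
"
```

```text
t 8.0 tcp [ 0.514 -0.203  0.173] rpy [-152.721   47.59  -165.597] j [-22.869  11.501 142.616 175.916  27.325  69.509] F [-0.007  0.006 -1.514] op 0.7299272831117218
err world mm [ 25.413 -23.684 -24.44 ] rotvec tool [  4.443 -24.593  22.138] rows 4
[ 0.1 -0.3  1. ] [ 1.1 -6.1  5.5]
[ 0.2 -0.3  1. ] [ 1.1 -6.1  5.5]
[ 0.3 -0.3  1. ] [ 1.1 -6.1  5.5]
[ 0.4 -0.3  0.9] [ 1.1 -6.1  5.5]
```

Call:
{"api": "drive_tool", "payload": {"steps": [{"delta_pos": [0.0,-0.3,0.6],"turn": [1.0,-4,5.5],"claw": 6.0},{"delta_pos": [0.2,-0.3,0.8],"turn": [1.1,-6,5.5],"claw": 6.0},{"delta_pos": [0.2,-0.3,0.8],"turn": [1.1,-6,5.5],"claw": 6.0},{"delta_pos": [0.2,-0.3,0.8],"turn": [1.1,-6,5.5],"claw": 6.0},{"delta_pos": [0,0,0],"turn": [0,-2,2],"claw": 6.0}]}}

```text
time: 8.62
tool_pos: [0.5314, -0.223, 0.1502]
tcp_rot: [170.3, 77.3, 149.3]
force: [0.8, -0.6, -2.0]
opening: 0.732
```

```bash
python3 -c "
from h import *
plan(*over(.08,b=12,s=1),hint=[0,0,1])
cv2.imwrite('pics/s4.png',cv2.resize(capture('scene')[60:310,60:410],None,fx=2,fy=2))
"
```

```text
t 8.625 tcp [ 0.531 -0.223  0.15 ] rpy [170.328  77.31  149.322] j [-25.928  45.029 147.252 174.963  89.726  91.071] F [ 0.775 -0.589 -2.002] op 0.7315956925887754
err world mm [  8.161  -3.687 -71.197] rotvec tool [108.774  70.483 333.177] rows 36
[ 0.2 -0.   0.1] [3.  2.  9.3]
[ 0.2 -0.   0.1] [3.  2.  9.3]
[ 0.2 -0.1  0.1] [3.  2.  9.3]
[ 0.2 -0.1  0.1] [3.  2.  9.3]
[ 0.1 -0.1  0.1] [3.  2.  9.3]
[ 0.1 -0.1  0.1] [3.  2.  9.3]
[ 0.1 -0.1  0.1] [3.  2.  9.3]
[ 0.1 -0.1  0.1] [3.  2.  9.3]
```

View pics/s4.png

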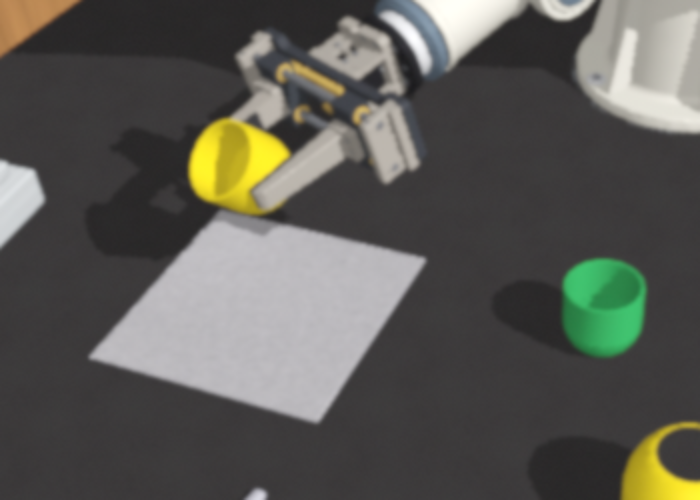

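The flip worked: the cup is now mouth-outward and up at (237,165) in the crop, above the mat's near edge. I'll fix the residual angle and lower it.

```bash
python3 -c "
from h import *
plan(*over(.06,b=12,s=1))
"
```

```text
t 8.675 tcp [ 0.531 -0.223  0.15 ] rpy [170.015  77.312 149.017] j [-25.929  45.097 147.26  174.947  89.816  91.129] F [-0.426  0.476 -3.621] op 0.7297520386185882
err world mm [  8.244  -3.825 -91.024] rotvec tool [-0.745 -0.478 -2.395] rows 2
[ 4.3 -0.2  1.4] [-0.4 -0.2 -1.2]
[ 4.4 -0.1  1.4] [-0.4 -0.2 -1.2]
```

Call:
{"api": "drive_tool", "payload": {"steps": [{"delta_pos": [1.5,-0.1,0.5],"turn": [-0.2,-0.1,-1.0],"claw": 6.0},{"delta_pos": [2.5,-0.1,0.8],"turn": [-0.2,-0.1,-1.0],"claw": 6.0},{"delta_pos": [2.5,-0.1,0.7],"turn": [0,0,0],"claw": 6.0},{"delta_pos": [1.2,0,0.3],"turn": [0,0,0],"claw": 6.0},{"delta_pos": [0,0,0],"turn": [0,0,0],"claw": 6.0}]}}

```text
time: 9.3
tool_pos: [0.5338, -0.2254, 0.0607]
tcp_rot: [179.5, 76.9, 159.1]
force: [0.4, -0.1, -1.5]
opening: 0.734
```

```bash
python3 -c "
from h import *
plan(*over(.047,b=12,s=1))
cv2.imwrite('pics/s5.png',cv2.resize(capture('scene')[80:280,80:360],None,fx=2.5,fy=2.5))
"
```

```text
t 9.3 tcp [ 0.534 -0.225  0.061] rpy [179.468  76.948 159.125] j [-26.788  61.36  142.683 173.593 100.844  87.448] F [ 0.368 -0.068 -1.527] op 0.7343782344618698
err world mm [  5.783  -1.251 -14.749] rotvec tool [-0.322 -1.051 -0.195] rows 1
[1.3 0.1 0.9] [-0.3 -1.1 -0.2]
```

View pics/s5.png

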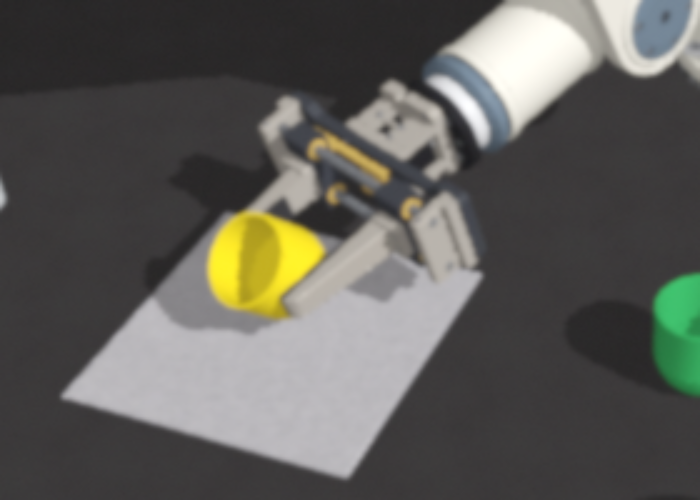

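The cup hangs level just above the mat at (262,262), tilted rather more than planned. I'll lower it gently to contact.

Call:
{"api": "drive_tool", "payload": {"steps": [{"delta_pos": [0.8,0.1,0.3],"turn": [-0.3,-1,0],"claw": 6.0},{"delta_pos": [0.5,0,0.2],"turn": [0,0,0],"claw": 6.0},{"delta_pos": [0.0,0,0],"turn": [0,0,0],"claw": 6.0}]}}

```text
time: 9.72
tool_pos: [0.5362, -0.2251, 0.0489]
tcp_rot: [179.3, 78.0, 159.3]
force: [-0.4, -0.2, -0.9]
opening: 0.732
```

```bash
python3 -c "
from h import *
plan(*over(.041,b=12,s=1))
cv2.imwrite('pics/w2.png',capture('wrist'))
"
```

```text
t 9.725 tcp [ 0.536 -0.225  0.049] rpy [179.33   78.012 159.295] j [-26.932  64.282 141.442 173.044 103.555  87.062] F [-0.437 -0.165 -0.885] op 0.7317272957051197
err world mm [ 3.415 -1.563 -8.904] rotvec tool [-0.02   0.013 -0.146] rows 1
[ 0.8 -0.   0.6] [-0.   0.  -0.1]
```

View pics/w2.png

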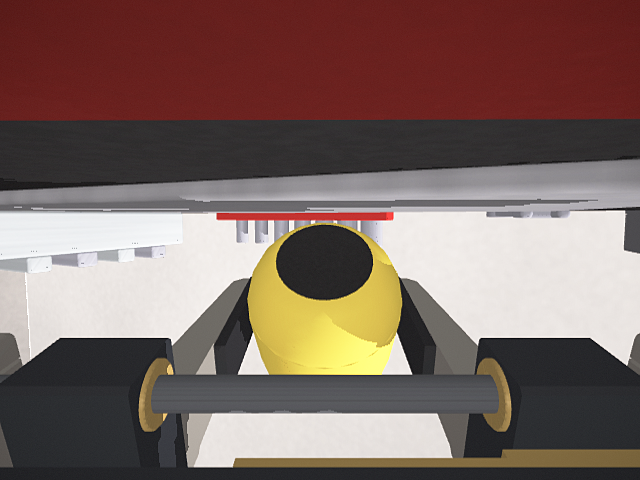

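The foot ellipse at (324,262) has an aspect of about 0.77. A cup that hasn't slipped in the grip should give 0.78, so its tilt is about 44°, and contact should come roughly 4 mm lower.

Call:
{"api": "drive_tool", "payload": {"steps": [{"delta_pos": [0.3,0,0.1],"turn": [0,0,0],"claw": 6.0},{"delta_pos": [0.2,0,0],"turn": [0,0,0],"claw": 6.0}]}}

```text
time: 10.02
tool_pos: [0.5363, -0.2251, 0.0449]
tcp_rot: [179.4, 78.1, 159.4]
force: [-0.1, -0.5, -2.1]
opening: 0.734
```

Call:
{"api": "drive_tool", "payload": {"steps": [{"delta_pos": [0.2,0,0],"turn": [0,0,0],"claw": 6.0},{"delta_pos": [0.1,0,0],"turn": [0,0,0],"claw": 6.0}]}}

```text
time: 10.28
tool_pos: [0.536, -0.225, 0.0428]
tcp_rot: [179.4, 78.2, 159.4]
force: [0.3, 0.3, 4.9]
opening: 0.728
```

Contact shows in the force, which rose to about +5 N. Releasing.

Call:
{"api": "drive_tool", "payload": {"steps": [{"delta_pos": [0,0,0],"turn": [0,0,0],"claw": 7.5},{"delta_pos": [0,0,0],"turn": [0,0,0],"claw": 9.19},{"delta_pos": [0,0,0],"turn": [0,0,0],"claw": 9.19},{"delta_pos": [0,0,0],"turn": [0,0,0],"claw": 9.19},{"delta_pos": [0,0,0],"turn": [0,0,0],"claw": 9.19},{"delta_pos": [0,0,0],"turn": [0,0,0],"claw": 9.19},{"delta_pos": [0,0,0],"turn": [0,0,0],"claw": 9.19}]}}

```text
time: 11.15
tool_pos: [0.5359, -0.225, 0.0426]
tcp_rot: [179.4, 78.2, 159.4]
force: [-0.1, 0.2, -0.7]
opening: 1.004
```

```bash
python3 -c "
from h import *
cv2.imwrite('pics/s6.png',cv2.resize(capture('scene')[80:280,80:360],None,fx=2.5,fy=2.5))
"
```

```text
(no output)
```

View pics/s6.png

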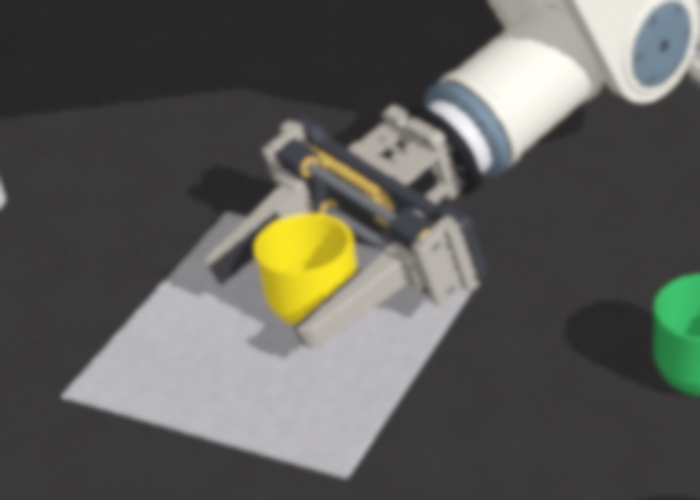

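The cup stands mouth-up at (305,265) between the open jaws, clear of the fingers. Backing off along the tool axis.

Call:
{"api": "drive_tool", "payload": {"steps": [{"delta_pos": [0,0,-0.6],"turn": [0,0,0],"claw": 9.19},{"delta_pos": [0,0,-1.5],"turn": [0,0,0],"claw": 9.19},{"delta_pos": [0,0,-2],"turn": [0,0,0],"claw": 9.19},{"delta_pos": [0,0,-2],"turn": [0,0,0],"claw": 9.19},{"delta_pos": [0,0,-2],"turn": [0,0,0],"claw": 9.19},{"delta_pos": [0,0,-2],"turn": [0,0,0],"claw": 9.19},{"delta_pos": [0,0,-2],"turn": [0,0,0],"claw": 9.19}]}}

```text
time: 12.08
tool_pos: [0.4252, -0.1853, 0.0655]
tcp_rot: [179.4, 78.8, 159.4]
force: [2.5, 0.9, 5.9]
opening: 0.999
```

Call:
{"api": "drive_tool", "payload": {"steps": [{"delta_pos": [0,0,0],"turn": [0,0,0],"claw": 9.19},{"delta_pos": [0,0,0],"turn": [0,0,0],"claw": 9.19},{"delta_pos": [0,0,0],"turn": [0,0,0],"claw": 9.19},{"delta_pos": [0,0,0],"turn": [0,0,0],"claw": 9.19},{"delta_pos": [0,0,0],"turn": [0,0,0],"claw": 9.19},{"delta_pos": [0,0,0],"turn": [0,0,0],"claw": 9.19},{"delta_pos": [0,0,0],"turn": [0,0,0],"claw": 9.19},{"delta_pos": [0,0,0],"turn": [0,0,0],"claw": 9.19}]}}

```text
time: 13.08
tool_pos: [0.4258, -0.1856, 0.0655]
tcp_rot: [179.3, 78.7, 159.4]
force: [-0.3, 0.3, -0.1]
opening: 0.999
```

```bash
python3 -c "
from h import *
print(read_state()['joint_pos'],read_state()['force'])
a=capture('scene');b=capture('top')
cv2.imwrite('pics/s7.png',np.hstack([cv2.resize(a[80:330,80:430],None,fx=1.1,fy=1.1),cv2.resize(b[100:375,250:640],(390,275))]))
"
```

```text
[-33.74   81.59  152.303 162.014 130.864  75.396] [-0.281  0.282 -0.125]
```

View pics/s7.png

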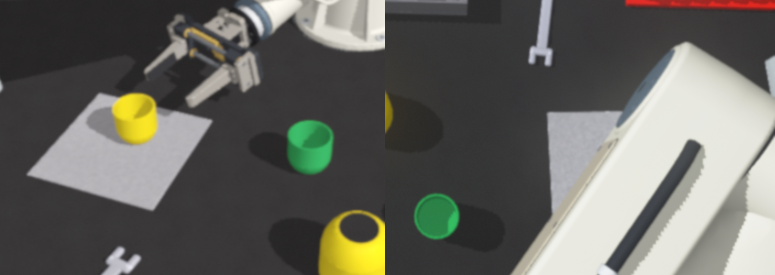

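The scene crop shows the yellow cup upright and mouth-up at (135,120), well inside the mat, with the arm clear of it. Green hasn't moved. Joint 3 is close to its limit, so I'll ease the arm up and off it before handing in.

Call:
{"api": "drive_tool", "payload": {"steps": [{"delta_pos": [-1.0,0,0.2],"turn": [0,0,0],"claw": 9.19},{"delta_pos": [-2.0,0,0.3],"turn": [0,0,0],"claw": 9.19},{"delta_pos": [-2.0,0,0.3],"turn": [0,0,0],"claw": 9.19},{"delta_pos": [0,0,0],"turn": [0,0,0],"claw": 9.19},{"delta_pos": [0,0,0],"turn": [0,0,0],"claw": 9.19},{"delta_pos": [0,0,0],"turn": [0,0,0],"claw": 9.19}]}}

```text
time: 13.92
tool_pos: [0.454, -0.1994, 0.0986]
tcp_rot: [178.9, 79.1, 159.1]
force: [-0.2, -0.0, 0.9]
opening: 1.002
```

```bash
python3 -c "
from h import *
s=read_state();print(s['joint_pos'],s['force'])
a=capture('scene');cv2.imwrite('pics/s8.png',a[80:420,60:560])
"
```

```text
[-32.568  69.446 152.308 165.527 119.818  80.452] [-0.17 -0.04  0.92]
```

View pics/s8.png

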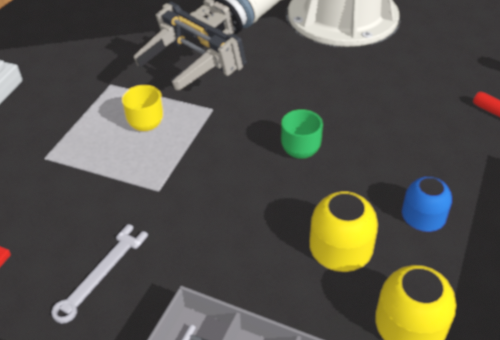

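The cup stands at (143,108) on the mat, mouth-up, and the other cups are unmoved. The gripper is clear and at rest, so I'm handing in.

```bash
python3 -c "
from station import *
print(finish_job())"
```

```text
the job is handed in; nothing more can be done
None
```

The smallest yellow cup now stands mouth-up on its foot on the grey mat, and I've handed the job in at about 14 s. I gripped it by its straight wall, lifted it over the mat and rolled the tool 180°. I then lowered it until it touched, tilted about 44° (contact force about 5 N), and opened the jaws so it settled upright on its foot.

**Last checks:** The final scene picture shows the cup upright and well inside the mat, with the gripper open and clear of it and the force near zero. The blue, green and larger yellow cups are where they started.

**What fell short:**
- The arm blocked the top camera's view of the cup at the end, so its final position is checked from the scene camera only.
- Joint 3 finished at 152.31°, just inside its 152.33° limit. I tried to ease it off and it did not move away, but no reading passed the limit.

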